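# Release the bearing balls with the feeder's two-key chord

## Task

Release the three steel balls waiting in the upper half of the sloping ball feeder: press its two black keys all the way down together, one fingertip on each side of the bridge, hold them down until all three balls have rolled to the low end of the channel, then let both keys come out and move clear. Do not touch the balls, never press one key alone, and do not lift or push away the things standing about.

Things in the scene. Friction and masses are not known exactly. Their poses are not given: they have to be found in the camera images.
- feeder: ball feeder fixed to the worktop, base 190 x 104 mm (x, y). Origin: centre of underside; x points up its sloping channel, y along its two keys, z up. Channel along x at y 0, 31 mm wide, 6 deg slope down to -x, walls to about 60 mm high; gate at x 0, end wall at x -83 mm. Keys at x 0, y +32 and -32 mm; between them over the gate a fixed bridge 28 mm (x) x 31 mm (y), top 80 mm high
- key_left_top (a point): centre of the top of the feeder's left (own +y) key: a round black plunger, 26 mm across, flat top 73 mm above the worktop when out, 65 mm when fully down (2 mm above the fixed collar round it, 32 mm across); moves with the key
- key_left (a joint): travel of the left key, m: 0 = out, 0.008 = fully down on its hard stop; a spring pushes it out: 2 N at the start, 4 N fully down. Each key sinks one half of the gate, which stands 6.5 mm above the channel floor; balls pass only while both halves are down
- key_right_top (a point): centre of the top of the feeder's right (own -y) key: a round black plunger, 26 mm across, flat top 73 mm above the worktop when out, 65 mm when fully down (2 mm above the fixed collar round it, 32 mm across); moves with the key
- key_right (a joint): travel of the right key, m: 0 = out, 0.008 = fully down on its hard stop; a spring pushes it out: 2 N at the start, 4 N fully down. Each key sinks one half of the gate, which stands 6.5 mm above the channel floor; balls pass only while both halves are down
- ball_0: loose steel ball, 22 mm across, number 0 from the gate, waiting in the upper half of the channel; origin at its centre. When the gate is down it rolls to the low end by itself within a second or two; in the lower half its x in the feeder's frame is below -15 mm
- ball_1: loose steel ball, 22 mm across, number 1 from the gate, waiting in the upper half of the channel; origin at its centre. When the gate is down it rolls to the low end by itself within a second or two; in the lower half its x in the feeder's frame is below -15 mm
- ball_2: loose steel ball, 22 mm across, number 2 from the gate, waiting in the upper half of the channel; origin at its centre. When the gate is down it rolls to the low end by itself within a second or two; in the lower half its x in the feeder's frame is below -15 mm
- carton_mid (a point): centre of a small closed cardboard carton, 65 x 70 x 55 mm, loose, standing to the left of the feeder; a bystander
- oil_bottle_mid (a point): a point 30 mm up the axis of a loose oil bottle, 48 mm across, 92 mm tall, standing to the right of the feeder; a bystander
- offcut_mid (a point): centre of a loose square tube offcut, 25 x 90 x 25 mm, lying behind the feeder; a bystander
Not all that is in view belongs to the job. What is shaped like the feeder but orange is not meant.

How it is judged:
By the outcome, as a careful person would: the job done as asked, in the order asked, and still so for the second after the job is handed in, with the robot touching nothing.
It also fails if it takes over 32 s, if anything falls off the work surface, if the arm or the gripper's body presses on something with over 40 N, if the wrist force passes 120 N, or if a joint passes its speed limit or range.

## Robot

A 6-joint arm with a two-finger parallel gripper is mounted at the origin on a cart in front of the work surface, level with it; the furniture and walls round the work are solid. World frame = base frame: x ahead of the robot, y to its left, z up, the work surface at z = 0. Lengths are in mm, angles in rad, forces in N, time in s.
With the tool pointing down it reaches from about 350 to 850 mm from the base axis. Payload 8.1 kg.
Tool frame: the origin (TCP) lies between the finger pads; the fingertips stand manip.finger_overhang ahead of it and the grasp point (between the pads) lies 3 mm ahead of it (manip.finger_overhang is the distance from the TCP to the fingertips, in mm); z points along the fingers, y is the line along which they close (so a half turn about z gives the same grasp; the last joint's range is limited). The gripper opens to 93 mm and grips with 3 to 60 N. Pads are 15 mm wide; open, the fingers measure 128 mm over their backs; the gripper's body (75 mm by 188 mm) begins 65 mm behind the grasp point.
Start: joints at [1.112, 0.13, 1.488, -0, 1.523, -0.085], TCP at [219.073, 558.581, 240.635] pointing down, gripper open.
Joint ranges: [-2.96, 2.96], [-0.89, 2.26], [0.02, 2.5], [-1.34, 4.48], [0, 2.73], [-2.66, 2.66]. Speed limits (rad/s): [2.39, 2.39, 2.79, 3.14, 3.14, 3.14].

## Interface

Orientations are given as a unit quaternion [w, x, y, z].
In Python, from bench import state, get_image, calibration, ticket, manip gives the robot as it stands. The module is installed in compiled form; this text tells all that it offers.
- The arm moves only by the shell command python3 -m crank 'ROWS' [FORCE]. ROWS is JSON, a list of rows, each a list of 5 numbers: the closure in counts, from 0 (fully open) to 255 (shut), then the shift along the tool's x, y, z in mm, then the turn about the tool's z in degrees. A call has 1 to 20 rows; each row is the pose to reach, as a shift and turn from the pose commanded when the call began, along the tool's axes at that moment; what a row does not reach only later rows make up. A row lasts 1/8 s, in which the tool goes at most 62.5 mm and 10.7 degrees, less where a joint would pass 70% of its speed; a pose out of reach is approached as far as the arm can. A call with a gripper value outside its range is refused whole. The fingers move at their own pace and stop on an object; FORCE is the grip in N (left out, the last holds). Time passes only in rows, so rows that repeat a pose let the fingers close. It gives the time, the measured TCP pose, the force, the opening and the grip force at its end, in the units of the state.
- state(): the state, without advancing time (a new reading comes with each control period).
- get_image(name): name is "side" or "top" or "wrist"; returns the picture (384x512x3 uint8, blue, green, red); there is no depth.
- calibration(name): a dict with "intrinsics" (3x3 intrinsics, pixels), "rvec" (rotation vector, rad) and "tvec" (3), from world to camera coordinates, as OpenCV has them. Camera axes: x right, y down, z forward; pixel columns grow to the right and rows downward; lengths in mm; the calibration is good to about 2 mm. A picture is of the moment at which its call begins: read the wrist's pose just before it. calibration takes no time and is no camera call; for the wrist camera it gives the pose at the moment of the call.
- ticket.close_job(): hands the job in; it is judged then, once.
The state is a dict: "t": time; "qpos": joint angles; "qvel": joint speeds; "joint_efforts": joint torques, N m; "tool_pos": TCP position; "orientation": TCP orientation; "wrist_force": force on the tool from outside, world axes, zero at the start; "wrist_torque": the same for the moment, N m; "gripper_width": finger opening in mm; "grip_force": force on a finger pad.
Only numpy, scipy, OpenCV 4.12 (cv2) and the standard library are available. Lean on these libraries where they do the work, as an engineer would, in place of code of your own. Each camera call takes 0.05 s, during which the arm holds its last target. There are 200 camera calls.

## Working session

There is one attempt and no reset: what is moved stays moved. The work goes in short steps, Python scripts to look and compute and a shell command to move; the robot and the scene stay as the last step left them, time stands still between calls to the robot, and variables do not carry over. Pictures are saved under pics/ and viewed, at most 10 in all, crops included, and the job is handed in when it is done.

```bash
mkdir -p pics
python3 - <<'E'
from bench import *
import cv2
s=state();print(s); print(manip.finger_overhang)
for n in("top","side","wrist"):
    c=calibration(n);print(n,c)
    cv2.imwrite(f"pics/{n}0.png",get_image(n))
E
```

```text
{'t': 0.0, 'qpos': array([ 1.11163189e+00,  1.31148383e-01,  1.48926621e+00,  3.07206422e-05,
        1.52301680e+00, -8.53666106e-02]), 'qvel': array([-7.76248795e-04, -1.01473124e-03, -1.33599579e-04, -4.56986369e-05,
        8.77406977e-05, -6.29688172e-04]), 'joint_efforts': array([-1.58404259e-04, -5.59846902e+01, -4.91754019e+01,  7.67990830e-02,
        3.54353024e-02, -1.34267912e-04]), 'tool_pos': array([218.80665269, 558.11072697, 239.60223537]), 'orientation': array([-2.62009034e-04,  1.85813368e-01,  9.82584626e-01, -8.81380000e-04]), 'wrist_force': array([ 0.40311242,  0.29077965, -0.27066681]), 'wrist_torque': array([-0.08590141, -0.04069322, -0.00361205]), 'grip_force': 0.0, 'gripper_width': 93.26403299829839}
22.0
top {'intrinsics': array([[406.48457184,   0.        , 256.22415539],
       [  0.        , 406.48457184, 185.74382385],
       [  0.        ,   0.        ,   1.        ]]), 'rvec': array([ 2.11825558, -2.17714762,  0.15963074]), 'tvec': array([ 329.35228836,  576.24383818, 1069.51694849])}
side {'intrinsics': array([[402.66241465,   0.        , 256.82440065],
       [  0.        , 402.66241465, 184.77401147],
       [  0.        ,   0.        ,   1.        ]]), 'rvec': array([ 2.17120278, -0.5623653 ,  0.24360229]), 'tvec': array([-355.76205717,  385.67578102,  522.02357008])}
wrist {'intrinsics': array([[341.0403006 ,   0.        , 255.72590949],
       [  0.        , 341.0403006 , 191.44053439],
       [  0.        ,   0.        ,   1.        ]]), 'rvec': array([-2.38503477, -1.62641535, -0.24006273]), 'tvec': array([-598.80256218,  -33.67843663,  391.15308718])}
```

View pics/top0.png

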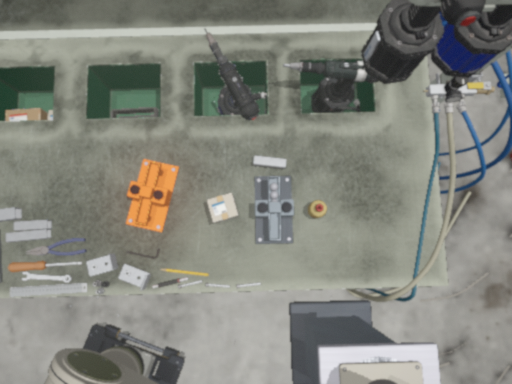

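View pics/side0.png

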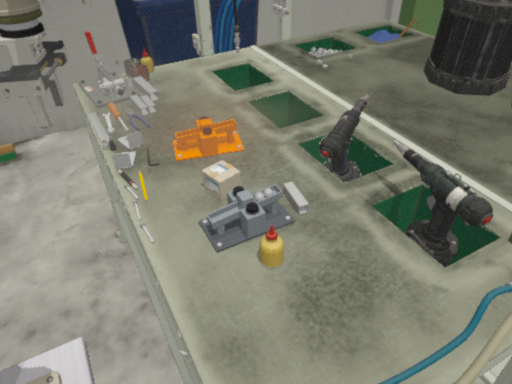

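Run:
```python
import cv2
a=cv2.imread("pics/top0.png")[150:260,200:340]
b=cv2.imread("pics/side0.png")[170:260,190:315]
cv2.imwrite("pics/c1.png",cv2.resize(a,None,fx=5,fy=5,interpolation=3))
cv2.imwrite("pics/c2.png",cv2.resize(b,None,fx=6,fy=6,interpolation=3))
```

```text
(no output)
```

View pics/c1.png

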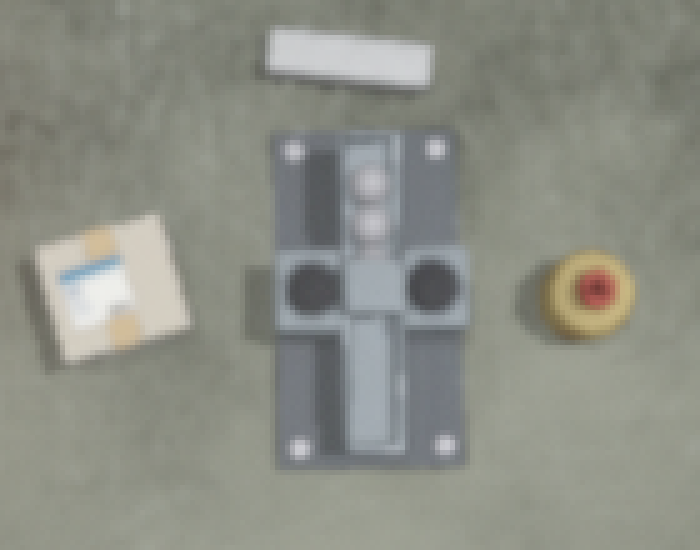

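View pics/c2.png

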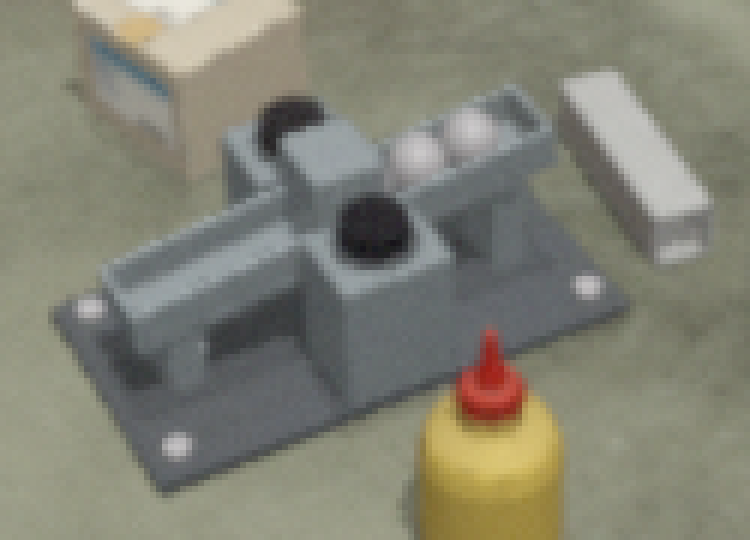

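The grey feeder at top (273,208) and side (248,215) is the one meant, with two balls visible behind its bridge. The orange one at top (152,195) is the lookalike. Its key tops are at top (262.2,207.4) and (286.2,207.0), and side (238.2,190.5) and (252.2,206.6).

```bash
cat > h.py <<'E'
import numpy as np,cv2
from bench import *
from scipy.spatial.transform import Rotation as R
def hit(n,uv,z,c=None):
    c=c or calibration(n);M=cv2.Rodrigues(c["rvec"])[0];t=np.ravel(c["tvec"])
    o=-M.T@t;d=M.T@np.linalg.solve(c["intrinsics"],[*uv,1]);return o+d*(z-o[2])/d[2]
def plan(kl,kr,ztip=73):
    s=state();w,x,y,z=s["orientation"];r=R.from_quat([x,y,z,w]).as_matrix()
    m=(kl+kr)/2;tgt=np.array([m[0],m[1],ztip+manip.finger_overhang])
    d=r.T@(tgt-s["tool_pos"]);v=r.T@(kl-kr);a=np.degrees(np.arctan2(-v[0],v[1]));a=(a+90)%180-90
    print("t",s["t"],"mid",m.round(1),"sep",np.linalg.norm(kl-kr).round(1),"shift",d.round(1),"turn",a.round(2),"tiltz",r[:,2].round(4),"tool",s["tool_pos"].round(1),s["gripper_width"],s["wrist_force"].round(1))
E
python3 - <<'E'
from h import *
L=hit("top",(262.2,207.4),73);Q=hit("top",(286.2,207.),73);print(L,Q)
print(hit("side",(238.2,190.5),73),hit("side",(252.2,206.6),73))
plan(L,Q)
E
```

```text
[522.40191351 299.4554733   73.        ] [521.72643317 236.19852445  73.        ]
[519.04411937 293.11154634  73.        ] [520.52294197 231.09934884  73.        ]
t 0.15 mid [522.1 267.8  73. ] sep 63.3 shift [-388.3 -159.4  145. ] turn -20.81 tiltz [-6.0e-04 -1.3e-03 -1.0e+00] tool [218.9 558.2 239.8] 93.34210934136648 [ 0.7 -0.5 -0.1]
```

```bash
python3 -m crank '[[128,-55,-23,7,-3],[128,-110,-46,14,-6],[128,-165,-69,21,-9],[128,-220,-92,28,-12],[128,-275,-115,35,-15],[128,-330,-138,42,-18],[128,-388,-158,50,-21],[128,-388,-158,50,-21],[128,-388,-158,50,-21],[128,-388,-158,50,-21],[128,-388,-158,50,-21],[128,-388,-158,50,-21]]' 20
python3 - <<'E'
from h import *
c=calibration("wrist");im=get_image("wrist");im2=get_image("top")
import pickle;pickle.dump(c,open("c.pkl","wb"))
cv2.imwrite("pics/w1.png",cv2.resize(im,(768,576),interpolation=3))
print(c)
for p in((521,297.5,73),(521,234,73)):print(cv2.projectPoints(np.float32([p]),c["rvec"],c["tvec"],c["intrinsics"],None)[0]*1.5)
plan(np.array([521,297.5,73]),np.array([521,234,73.]))
E
```

```text
t: 1.65
tool_pos: [522.2, 270.6, 190.9]
orientation: [0.0, 0.003, 1.0, 0.0]
wrist_force: [0.0, -0.2, 0.4]
gripper_width: 46.2
grip_force: 0.0
{'intrinsics': array([[341.0403006 ,   0.        , 255.72590949],
       [  0.        , 341.0403006 , 191.44053439],
       [  0.        ,   0.        ,   1.        ]]), 'rvec': array([-2.0684328 , -2.05550686, -0.30669118]), 'tvec': array([-273.58263707, -517.17016059,  191.57547026])}
[[[434.46777 288.4001 ]]]
[[[315.61334 289.11597]]]
t 1.75 mid [521.  265.8  73. ] sep 63.5 shift [ 1.3 -4.5 95.8] turn -0.37 tiltz [ 2.e-04  0.e+00 -1.e+00] tool [522.3 270.3 190.8] 46.559775754760395 [0.3 0.5 0.3]
```

View pics/w1.png

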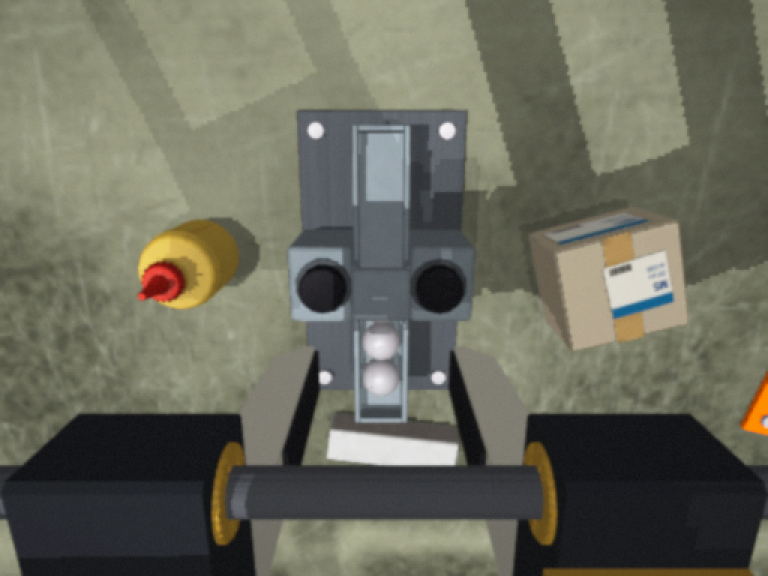

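The wrist view shows the key tops at about (323,287) on the feeder's right and (440,287) on its left. The fingertips show further down, at x 320 and 450.

Run:
```python
from h import *
import pickle;c=pickle.load(open("c.pkl","rb"))
L=hit("wrist",(440/1.5,287/1.5),73,c);Q=hit("wrist",(323/1.5,287/1.5),73,c);print(L,Q)
plan(L,Q)
im=cv2.imread("pics/w1.png")[230:340,270:500];cv2.imwrite("pics/w1c.png",cv2.resize(im,None,fx=3,fy=3))
```

```text
[520.2367111  300.43475437  73.        ] [519.84321219 237.99503101  73.        ]
t 1.75 mid [520.  269.2  73. ] sep 62.4 shift [ 2.3 -1.1 95.8] turn -0.01 tiltz [ 2.e-04  0.e+00 -1.e+00] tool [522.3 270.3 190.8] 46.559775754760395 [0.3 0.5 0.3]
```

View pics/w1c.png

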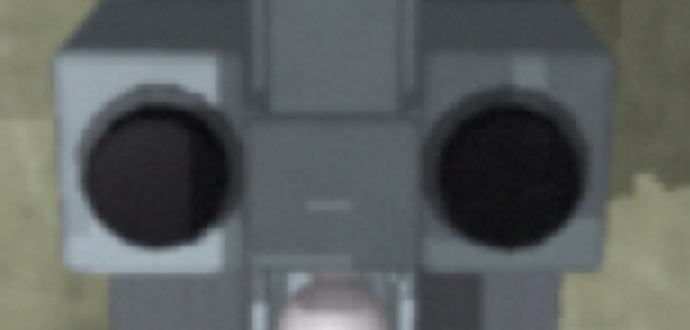

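```bash
python3 -m crank '[[128,2,-1.5,40,0],[128,2,-1.5,80,0],[128,2,-1.5,80,0],[128,2,-1.5,80,0]]'
python3 - <<'E'
from h import *
im=get_image("wrist");im2=get_image("side")
a=cv2.resize(im[150:384,100:412],(624,468),interpolation=3)
b=cv2.resize(im2[170:260,190:315],(624,449)[:2],interpolation=3)
cv2.imwrite("pics/w2.png",a);cv2.imwrite("pics/s2.png",b)
E
```

```text
t: 2.25
tool_pos: [521.2, 268.7, 112.2]
orientation: [0.001, 0.004, 1.0, 0.0]
wrist_force: [0.0, 0.1, 0.7]
gripper_width: 46.3
grip_force: 0.0
```

View pics/w2.png

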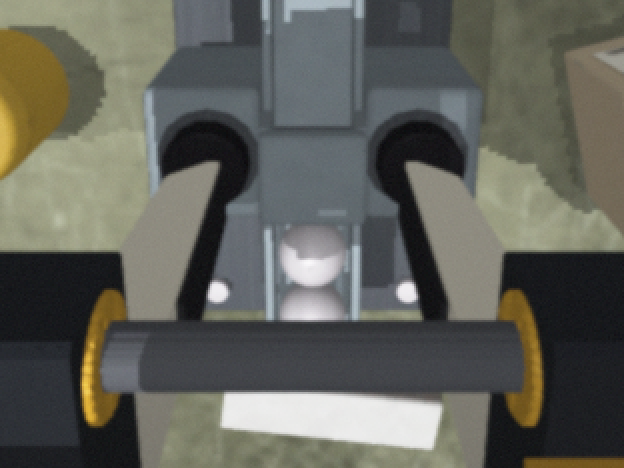

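View pics/s2.png

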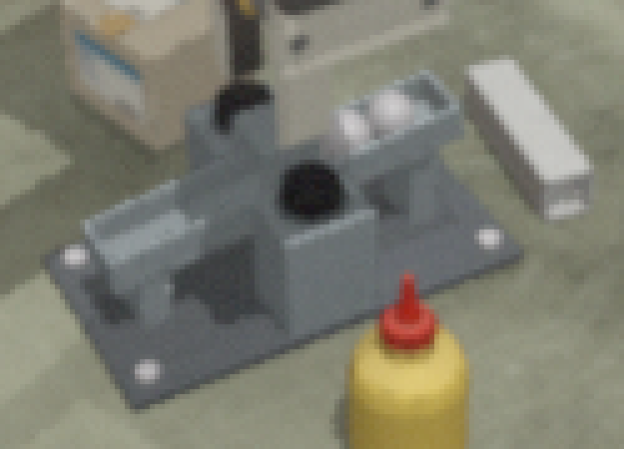

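Fingers are centred on both keys just above them. Pressing now, to about 1 mm past the stop.

```bash
python3 -m crank '[[128,0.5,0,10,0],[128,0.5,0,20,0],[128,0.5,0,24.5,0],[128,0.5,0,24.5,0],[128,0.5,0,24.5,0],[128,0.5,0,24.5,0],[128,0.5,0,24.5,0]]'
```

```text
t: 3.22
tool_pos: [520.8, 268.7, 87.3]
orientation: [0.001, 0.004, 1.0, 0.0]
wrist_force: [-1.3, -0.4, 9.7]
gripper_width: 46.1
grip_force: 4.7
```

```bash
python3 -m crank '[[128,0,0,1.5,0],[128,0,0,1.5,0],[128,0,0,1.5,0],[128,0,0,1.5,0],[128,0,0,1.5,0],[128,0,0,1.5,0],[128,0,0,1.5,0],[128,0,0,1.5,0],[128,0,0,1.5,0],[128,0,0,1.5,0],[128,0,0,1.5,0],[128,0,0,1.5,0]]'
python3 - <<'E'
from h import *
a=cv2.resize(get_image("wrist"),(512,384))
b=cv2.resize(get_image("side")[180:255,195:295],(512,384),interpolation=3)
b2=cv2.resize(a[60:384,130:382],(299,384),interpolation=3)
cv2.imwrite("pics/p3.png",np.hstack([b2,b])[:, :800])
E
```

```text
t: 4.72
tool_pos: [520.9, 268.7, 87.2]
orientation: [0.001, 0.004, 1.0, 0.0]
wrist_force: [-5.9, -2.1, 21.0]
gripper_width: 46.3
grip_force: 10.1
```

View pics/p3.png

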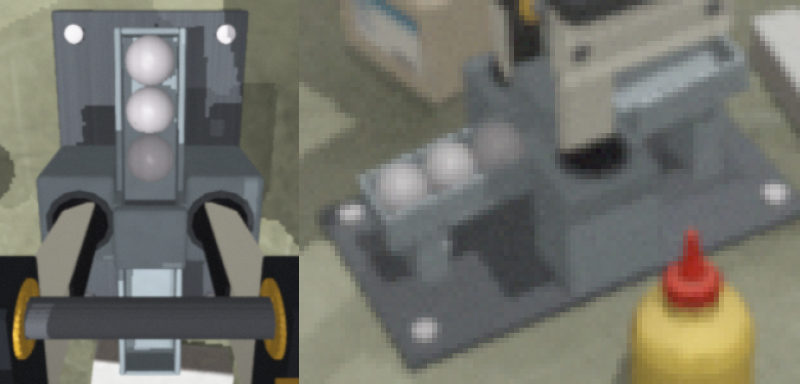

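All three balls now sit in the low half, and the upper channel is empty. Lifting straight up so both keys come out together, then moving clear.

```bash
python3 -m crank '[[128,0,0,-8,0],[128,0,0,-20,0],[128,0,0,-60,0],[128,0,0,-110,0],[128,0,0,-130,0],[128,0,0,-130,0],[128,0,0,-130,0],[128,0,0,-130,0],[128,0,0,-130,0]]'
python3 - <<'E'
from h import *
a=cv2.resize(get_image("wrist")[60:300,130:382],(403,384),interpolation=3)
b=cv2.resize(get_image("side")[170:260,195:295],(397,384),interpolation=3)
cv2.imwrite("pics/p4.png",np.hstack([a,b]))
E
```

```text
t: 5.95
tool_pos: [519.4, 268.1, 213.1]
orientation: [-0.001, 0.004, 1.0, -0.0]
wrist_force: [-0.3, -0.5, -0.5]
gripper_width: 46.1
grip_force: 0.0
```

View pics/p4.png

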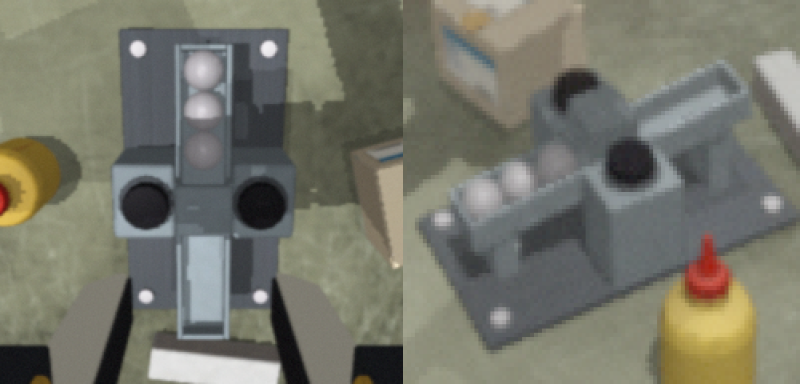

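The keys are out, all three balls are at the low end, the bystanders are in place and the gripper is clear.

```bash
python3 -c "from bench import ticket;print(ticket.close_job())"
```

```text
the job is handed in; nothing more can be done
None
```

The job is handed in: both keys were pressed together and held until all three balls had rolled to the low end, then released; the final pictures show the keys out, the bystanders in place and the gripper clear.

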